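# Hold a sample tube on the vortex mixer

### The job

Switch the vortex mixer to touch mode by pressing down the raised end of its rocker switch, then take the tall pointed tube out of the rack and hold it upright with its tip in the middle of the mixer's rubber cup. Press it down lightly, with about 5 N, so that the cup sinks about half of its travel and does not bottom out, and finish like that: still gripping the tube and pressing steadily. Leave the short tubes in the rack and do not disturb the other things on the bench.

Things in the scene. Friction and masses are not known exactly. Their poses are not given: they have to be found in the camera images.
- tube: The only tall tube in the rack (hole varies): clear, 17 mm wide, 120 mm long, about 24 g, lowest 22 mm tapering to a flat tip 6 mm wide; white ribbed cap 22 mm wide on the top 14 mm. Origin: centre of the tip; z along the tube to the cap. It stands tip down, loose by 0.7 mm all round (may lean 2 degrees); cap 46 to 60 mm above the rack's top face. Lifts straight out.
- rack: Dark tube rack, fixed, 122 (x) by 178 (y) by 75 mm high, 4 by 6 round blind holes 18 mm wide, 60 mm deep, at 28 mm pitch. Origin under its centre, z up. Five short tubes stand in other holes, tops 97 mm above the bench. Rack and mixer stand side by side; which is on the left varies.
- mixer: White vortex mixer, fixed, 170 mm deep (x), 125 wide (y), deck 92 mm high. Its front (-x side, towards the robot) slopes at 25 degrees from 60 mm height at the front edge up to the deck; on it a black rocker switch (+y half) and a fixed black knob 15 mm high (-y half). A black rubber cup stands above the deck. Origin under the centre of the base, z up.
- mixer_switch (a joint): Rocker switch, 36 mm long along the mixer's y, 19 mm wide, rocking about its middle. 0 rad = off: its +y end, with a small white dot, is raised, the other end down. 0.4 rad = on (touch mode): +y end fully down. Stays where left; about 3 N on the raised end tips it.
- switch_press (a point): Point on top of the raised (+y, dotted) half of the rocker, 11 mm from its pivot and about 10 mm above the sloping panel when off; it goes down about 4 mm as the switch is pressed over. The space above it is clear.
- mixer_cup (a joint): How far the rubber cup is pushed down, in m: 0 = up, 0.008 = bottom stop. It moves straight down on a spring: 2.4 N before it begins to move, then 0.6 N per mm (about 4.8 N at 4 mm, half way). The mixer runs from 0.002 on.
- cup_seat (a point): Centre of the flat floor inside the rubber cup, where the tube's tip belongs; 133 mm above the bench with the cup up, moves down with it; axes as the mixer's. The cup is an upright funnel 43 mm wide outside and 36 mm inside at its rim, 17 mm above this point, narrowing straight to a floor 16 mm wide.
- specimen_jar: Bystander: capped specimen jar, 58 mm wide, 64 mm high, standing between rack and mixer. Origin at the centre of its underside.
- dish_stack: Bystander: stack of four culture dishes, 90 mm wide, 62 mm high. Origin at the centre of its underside.
- reagent_bottle: Bystander: amber reagent bottle, 70 mm wide, 150 mm high. Origin at the centre of its underside.
- marker: Bystander: marker pen lying on the bench, 132 mm long, 12 mm thick. Origin at its middle, on the bench; x along the pen.
- short_a: Bystander: one of the five short tubes in the rack (16 mm wide, 82 mm long). Origin at the centre of its bottom end, z axis towards its cap.
- short_b: Bystander: one of the five short tubes in the rack (16 mm wide, 82 mm long). Origin at the centre of its bottom end, z axis towards its cap.
- short_c: Bystander: one of the five short tubes in the rack (16 mm wide, 82 mm long). Origin at the centre of its bottom end, z axis towards its cap.
- short_d: Bystander: one of the five short tubes in the rack (16 mm wide, 82 mm long). Origin at the centre of its bottom end, z axis towards its cap.
- short_e: Bystander: one of the five short tubes in the rack (16 mm wide, 82 mm long). Origin at the centre of its bottom end, z axis towards its cap.

How it is judged:
By the outcome, as a careful person would: the job done as asked, in the order asked, and still so for the second after the job is handed in, while the arm keeps its last pose, push and grip.
It also fails if it takes over 42 s, if anything falls off the work surface, if the arm or the gripper's body presses on something with over 40 N, if the wrist force passes 120 N, or if a joint passes its speed limit or range.

### The arm

A 6-joint arm with a two-finger parallel gripper is mounted at the origin on the work surface. World frame = base frame: x ahead of the robot, y to its left, z up, the work surface at z = 0. Lengths are in m, angles in rad, forces in N, time in s.
With the tool pointing down it reaches from about 0.375 to 0.925 m from the base axis. Payload 5.7 kg.
Tool frame: the origin (TCP) lies midway between the tips of the shut fingers; the grasp point (between the pads) lies 19 mm behind it; z points along the fingers, x is the direction in which the jaws open and shut, and the axes are right-handed (so a half turn about z gives the same grasp; the last joint's range is limited). The gripper opens to 88 mm and grips with 3 to 60 N. Pads are 20 mm wide; open, the fingers measure 115 mm over their backs; the gripper's body (75 mm by 178 mm) begins 61 mm behind the grasp point.
Start: joints at [1.047, 0.359, 1.51, -0, 1.272, -0.115], TCP at [0.238, 0.551, 0.223] pointing down, gripper open.
Joint ranges: [-2.97, 2.97], [-1.01, 2.36], [0.21, 2.38], [-0.96, 4.11], [0.2, 2.71], [-2.98, 2.98]. Speed limits (rad/s): [2.39, 2.39, 3.14, 3.14, 3.14, 3.14].

### API

Orientations are given as a unit quaternion [x, y, z, w].
In Python, from bench import move_ptp, servo_line, goto_joints, move_gripper, sleep, inverse_kinematics, capture, PlanningError, close_job, spot_in, silhouettes, current_clock, current_joint_pos, current_qvel, current_joint_torque, current_position, current_orientation, current_force, current_torque, current_finger_gap gives the robot as it stands. Calls block until the motion is done:
- move_ptp(position, orientation): joint-space move of the TCP to a pose.
- servo_line(position, orientation=None, rate=0.15, contact_N=None): straight line of the TCP; orientation=None keeps the orientation; rate is the mean speed in m/s. With contact_N (N) it stops when the force on the tool has changed by that much, and returns True; else False.
- goto_joints(angles): joint-space move.
- move_gripper(opening): finger opening in m; the grip force is fixed at half the most; returns when the fingers have stopped.
- sleep(seconds).
- inverse_kinematics(position, orientation): joint angles nearest the present ones, or None.
- capture(name): name is "side" or "top" or "wrist"; returns a dict with "image" (384x512x3 uint8, blue, green, red), "range_z" (384x512 float32, m along the optical axis (not along the pixel's ray), 0 where there is no reading), "intrinsics" (3x3 intrinsics, pixels), "k1" (the pictures are not rectified: a ray, as slopes to the right and down, at radius r is drawn at 1 + k1 r^2 times it, then the intrinsics apply), "R" (3x3) and "t" (3): a world point X has camera coordinates R X + t. Camera axes: x right, y down, z forward; pixel columns grow to the right and rows downward; lengths in m; the calibration is good to about 2 mm. A picture is of the moment at which its call begins.
A pose or a line that the arm cannot do raises PlanningError and nothing moves.
- close_job(): hands the job in, once; it reports no verdict.
Trained networks look in the newest picture that a camera, given by its name, has taken for a name from the list of things; names that differ only in an ending like _2 or _b are one class to them, and where a whole thing is asked for, a point or a joint stands for the part that bears it (a point fixed in the world has none). Each returns a list of dicts, best first, with "conf" (0 to 1); they miss things now and then, are a little off and sometimes report something else, mostly with a low value. They report only what shows in the picture. A call takes as long as a camera call.
- spot_in(camera, query): "xy" ([column, row] in pixels, amid what is visible of it).
- silhouettes(camera, query): "region" (384x512 bool, what is visible of it) and "xy" ([column, row] in pixels, amid what is visible of it).
Readings, each from a call of its own:
- current_clock(): time.
- current_joint_pos(): joint angles.
- current_qvel(): joint speeds.
- current_joint_torque(): joint torques, N m.
- current_position(): TCP position.
- current_orientation(): TCP orientation.
- current_force(): force on the tool from outside, world axes, zero at the start.
- current_torque(): the same for the moment, N m.
- current_finger_gap(): finger opening in m.
Only numpy, scipy, OpenCV 4.12 (cv2) and the standard library are available. Lean on these libraries where they do the work, as an engineer would, in place of code of your own. Each camera call takes 0.05 s, during which the arm holds its last target.

## Working session

There is one attempt and no reset: what is moved stays moved. The work goes in short steps, each a Python script; the robot and the scene stay as the last script left them, time stands still between calls to the robot, and variables do not carry over. Pictures are saved under pics/ and viewed, and the job is handed in when it is done.

```bash
mkdir -p pics; cat > h.py <<'E'
import numpy as np, cv2
from bench import *
def world(c, px, z=None):
    """pixels Nx2 (+depth) -> world"""
    px=np.asarray(px,float).reshape(-1,2); K=c["intrinsics"]
    s=np.c_[(px[:,0]-K[0,2])/K[0,0],(px[:,1]-K[1,2])/K[1,1]]
    u=s.copy()
    for _ in range(20): u=s/(1+c["k1"]*(u**2).sum(1,keepdims=True))
    z=np.asarray(z,float).reshape(-1,1)
    X=np.c_[u*z,z]
    return (X-c["t"])@c["R"]
def project(c,X):
    X=np.asarray(X,float).reshape(-1,3); p=X@c["R"].T+c["t"]; u=p[:,:2]/p[:,2:]
    u=u*(1+c["k1"]*(u**2).sum(1,keepdims=True)); K=c["intrinsics"]
    return u*[K[0,0],K[1,1]]+[K[0,2],K[1,2]]
def cloud(c):
    h,w=c["range_z"].shape; v,u=np.mgrid[:h,:w]
    return world(c,np.c_[u.ravel(),v.ravel()],c["range_z"].ravel()).reshape(h,w,3)
def ray_at(c,px,zw):
    o=world(c,px,[0.0]*len(np.atleast_2d(px)))
    p=world(c,px,[1.0]*len(np.atleast_2d(px))); d=p-o
    return o+d*((zw-o[:,2])/d[:,2])[:,None]
E
python3 - <<'E'
from h import *
for n in ["top","side"]:
    c=capture(n); cv2.imwrite(f"pics/{n}0.png",c["image"]); np.savez(f"{n}0.npz",**c)
    P=cloud(c)
    for q in ["tube","rack","mixer","mixer_cup","mixer_switch","switch_press","cup_seat","specimen_jar","dish_stack","reagent_bottle","marker","short_a"]:
        for d in silhouettes(n,q)[:6]:
            if d["conf"]<.3: continue
            m=d["region"]&(c["range_z"]>0); p=P[m]
            print(n,q,round(d["conf"],2),np.round(d["xy"]),np.round(np.median(p,0),3) if len(p) else None, np.round(p.min(0),3) if len(p) else None,np.round(p.max(0),3) if len(p) else None)
print(current_clock(),current_orientation(),current_finger_gap())
E
```

```text
top rack 0.59 [338. 214.] [ 0.508 -0.213  0.075] [ 0.443 -0.329 -0.005] [ 0.574 -0.126  0.141]
top mixer 0.87 [187. 207.] [0.519 0.223 0.091] [ 0.434  0.164 -0.005] [0.601 0.314 0.156]
top mixer_cup 0.63 [184. 194.] [0.553 0.23  0.142] [0.535 0.209 0.109] [0.569 0.247 0.156]
top mixer_cup 0.31 [266. 180.] [ 0.6   -0.001  0.064] [ 0.573 -0.029 -0.002] [0.639 0.027 0.072]
top mixer_switch 0.4 [176. 224.] [0.469 0.266 0.082] [0.457 0.248 0.069] [0.478 0.285 0.094]
top switch_press 0.66 [174. 224.] [0.469 0.266 0.084] [0.46  0.251 0.074] [0.475 0.28  0.092]
top specimen_jar 0.77 [267. 181.] [ 0.6   -0.001  0.064] [ 0.573 -0.028 -0.001] [0.639 0.026 0.072]
top dish_stack 0.85 [397. 207.] [ 0.518 -0.4    0.062] [ 0.472 -0.475 -0.005] [ 0.569 -0.359  0.071]
top reagent_bottle 0.81 [123. 200.] [0.541 0.418 0.102] [ 0.51   0.397 -0.002] [0.587 0.461 0.157]
top reagent_bottle 0.62 [270. 225.] [ 0.477 -0.009  0.011] [ 0.413 -0.021  0.001] [ 0.542 -0.     0.017]
top marker 0.53 [270. 220.] [ 0.487 -0.009  0.01 ] [ 0.419 -0.021 -0.004] [ 0.539 -0.     0.017]
top short_a 0.54 [352. 229.] [ 0.461 -
[... 1212 characters left out ...]
] [0.577 0.584 0.152]
side marker 0.67 [234. 218.] [ 0.48  -0.011  0.008] [ 0.411 -0.022 -0.   ] [0.54  0.005 0.015]
side short_a 0.64 [259. 250.] [ 0.545 -0.266  0.091] [ 0.539 -0.27   0.078] [ 0.552 -0.255  0.099]
side short_a 0.61 [248. 237.] [ 0.521 -0.209  0.09 ] [ 0.516 -0.213  0.078] [ 0.526 -0.201  0.099]
side short_a 0.6 [226. 250.] [ 0.461 -0.26   0.091] [ 0.453 -0.267  0.074] [ 0.469 -0.217  0.098]
side short_a 0.54 [226. 231.] [ 0.466 -0.176  0.09 ] [ 0.457 -0.185  0.071] [ 0.474 -0.161  0.098]
side short_a 0.52 [257. 231.] [ 0.549 -0.182  0.09 ] [ 0.543 -0.184  0.074] [ 0.557 -0.173  0.099]
1.3 [ 8.35915814e-01  5.48857678e-01 -3.00091584e-05  1.45286442e-05] 0.08760214511354959
```

```bash
python3 - <<'E'
import cv2
a=cv2.imread("pics/top0.png")[150:290,90:440]; cv2.imwrite("pics/topz.png",cv2.resize(a,None,fx=2.25,fy=2.25,interpolation=3))
a=cv2.imread("pics/side0.png")[100:340,150:350]; cv2.imwrite("pics/sidez.png",cv2.resize(a,None,fx=2.5,fy=2.5,interpolation=3))
E
```

```text
(no output)
```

View pics/topz.png

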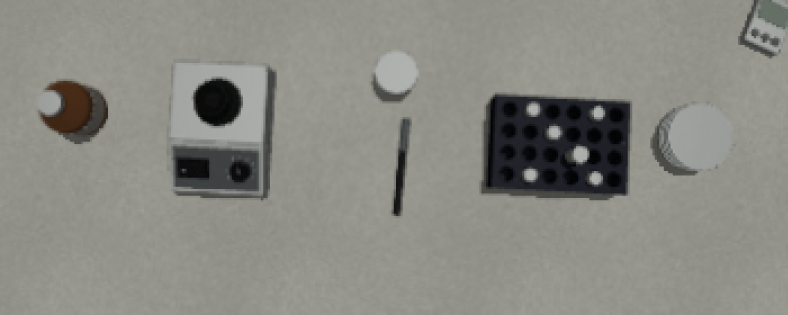

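View pics/sidez.png

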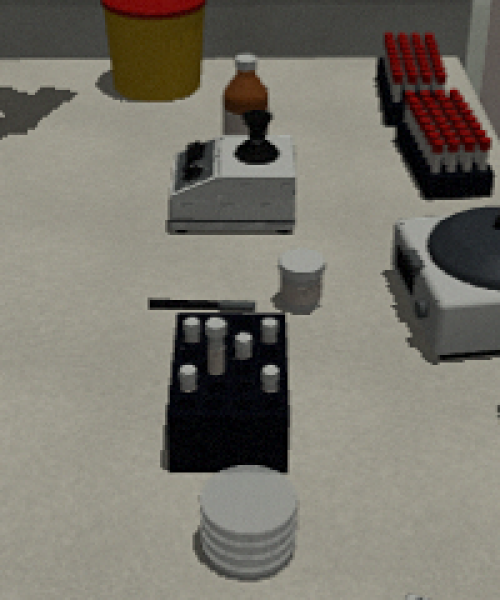

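```bash
python3 - <<'E'
from h import *
from scipy.spatial.transform import Rotation as R
for nm,p,q in [("look",[0.48,0.25,0.33],[1,0,0,0]),("sw",[0.465,0.268,0.12],None),("tube",[0.49,-0.236,0.109],[1,0,0,0]),("cup",[0.553,0.228,0.223],[1,0,0,0])]:
    if q is None:
        a=np.radians(25); z=np.array([np.sin(a),0,-np.cos(a)]); y=np.array([0,-1,0]); x=np.cross(y,z)
        q=R.from_matrix(np.c_[x,y,z]).as_quat(); print(q)
    print(nm,np.round(inverse_kinematics(p,q),2) if inverse_kinematics(p,q) is not None else None)
    q2=(R.from_quat(q)*R.from_euler('z',180,degrees=True)).as_quat(); print(inverse_kinematics(p,q2))
t=current_clock()
move_ptp([0.46,0.25,0.30],[1,0,0,0]); print(current_clock()-t)
c=capture("wrist"); cv2.imwrite("pics/w1.png",c["image"]); np.savez("w1.npz",**c)
print(c["R"],-c["R"].T@c["t"])
P=cloud(c)
for q in ["mixer_cup","mixer_switch","switch_press","cup_seat"]:
  for d in silhouettes("wrist",q)[:2]:
    m=d["region"]&(c["range_z"]>0); p=P[m]
    print(q,d["conf"],d["xy"],np.round(np.median(p,0),4),p.min(0),p.max(0))
E
```

```text
look [ 0.35  0.19  1.48 -0.    1.47  0.35]
[ 3.52519475e-01  1.91986334e-01  1.47905064e+00 -4.44089210e-16
  1.47055568e+00 -2.78907318e+00]
[0.97629601 0.         0.21643961 0.        ]
sw [ 0.55  0.29  2.07 -0.52  0.46  0.99]
[ 0.551916    0.28788655  2.07226787 -0.5246812   0.45821183 -2.15378514]
tube [-0.58  0.41  1.76 -0.    0.97 -0.58]
[-5.75871768e-01  4.10532470e-01  1.75703437e+00 -4.44089210e-16
  9.74025810e-01  2.56572089e+00]
cup [ 0.28  0.36  1.51 -0.    1.27  0.28]
[ 2.75618507e-01  3.55823589e-01  1.51405538e+00 -4.44089210e-16
  1.27171368e+00 -2.86597415e+00]
1.425
[[ 9.99996877e-01  2.42497653e-03 -6.03826363e-04]
 [ 2.49900699e-03 -9.69487308e-01  2.45128773e-01]
 [ 9.02952693e-06 -2.45129517e-01 -9.69490340e-01]] [0.46008543 0.31730978 0.46155127]
mixer_cup 0.91 [334.2, 196.3] [0.5564 0.2287 0.1434] [0.53331457 0.19501834 0.08961711] [0.58619261 0.25177299 0.1514523 ]
mixer_cup 0.52 [256.9, 157.9] [0.4669 0.2644 0.0829] [0.45742317 0.24668023 0.0752402 ] [0.47641146 0.28073691 0.09020381]
mixer_switch 0.73 [260.8, 157.2] [0.4669 0.2655 0.0827] [0.45737738 0.24690272 0.07171871] [0.47763129 0.28160471 0.09020381]
switch_press 0.58 [259.1, 159.2] [0.4669 0.2645 0.0829] [0.45742355 0.24565663 0.0752402 ] [0.47634943 0.28073691 0.09020381]
cup_seat 0.84 [333.2, 196.4] [0.5564 0.229  0.1434] [0.53304435 0.19375175 0.08961711] [0.58619261 0.25177299 0.1514523 ]
cup_seat 0.19 [296.6, 178.0] [0.5183 0.2431 0.091 ] [ 0.42969676  0.14292008 -0.002224  ] [0.64212792 0.29767716 0.31335279]
```

View pics/w1.png

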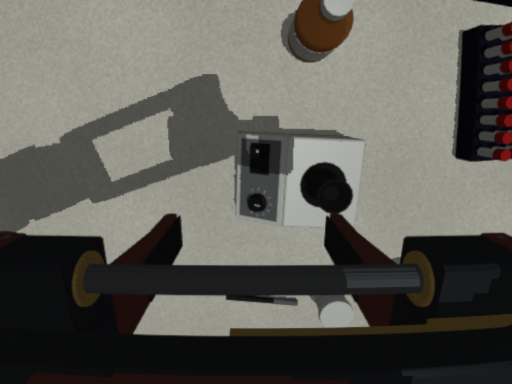

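```bash
python3 - <<'E'
from h import *
for f in ["w1","top0","side0"]:
    c=dict(np.load(f+".npz")); P=cloud(c); m=(c["range_z"]>0)
    X,Y,Z=P[...,0],P[...,1],P[...,2]
    r=m&(Z>.143)&(Z<.158)&(abs(X-.555)<.035)&(abs(Y-.228)<.035)
    p=P[r].astype(np.float32)
    (cx,cy),rad=cv2.minEnclosingCircle(p[:,:2])
    print(f,"rim n",len(p),cx,cy,rad,p.min(0),p.max(0))
    d=m&(Z>.084)&(Z<.100)&(abs(X-.53)<.1)&(abs(Y-.225)<.08)&(X>.495)
    print(" deck",cv2.minAreaRect(P[d][:,:2].astype(np.float32)),np.median(P[d][:,2]))
    s=m&(abs(X-.467)<.014)&(abs(Y-.265)<.03)&(Z>.05)
    if f=="w1":
        a=np.radians(25)
        h=(Z-.06)*np.cos(a)-(X-.437)*np.sin(a)
        v0,v1=130,190; 
        for v in range(138,182,2): print(v,np.round(Y[v,260],3),[int(1000*h[v,u]) for u in range(240,286,3)])
        im=c["image"][120:230,220:380]; cv2.imwrite("pics/w1z.png",cv2.resize(im,None,fx=5,fy=5,interpolation=3))
E
```

```text
Traceback (most recent call last):
cv2.error: OpenCV(4.12.0) /io/opencv/modules/imgproc/src/shapedescr.cpp:201: error: (-215:Assertion failed) count >= 0 && (depth == CV_32F || depth == CV_32S) in function 'minEnclosingCircle'
```

```bash
python3 - <<'E'
from h import *
for f in ["w1","top0","side0"]:
    c=dict(np.load(f+".npz")); P=cloud(c); m=(c["range_z"]>0)
    X,Y,Z=P[...,0],P[...,1],P[...,2]
    r=m&(Z>.143)&(Z<.158)&(abs(X-.555)<.035)&(abs(Y-.228)<.035)
    p=P[r].astype(np.float32)
    (cx,cy),rad=cv2.minEnclosingCircle(np.ascontiguousarray(p[:,:2]))
    print(f,"rim n",len(p),cx,cy,rad,p.min(0),p.max(0))
    d=m&(Z>.084)&(Z<.100)&(abs(X-.53)<.1)&(abs(Y-.225)<.08)&(X>.495)
    print(" deck",cv2.minAreaRect(np.ascontiguousarray(P[d][:,:2].astype(np.float32))),np.median(P[d][:,2]))
    if f=="w1":
        a=np.radians(25)
        h=(Z-.06)*np.cos(a)-(X-.437)*np.sin(a)
        for v in range(138,182,2): print(v,np.round(Y[v,260],3),[int(1000*h[v,u]) for u in range(240,286,3)])
        im=c["image"][120:230,220:380]; cv2.imwrite("pics/w1z.png",cv2.resize(im,None,fx=5,fy=5,interpolation=3))
E
```

```text
w1 rim n 523 0.5536870360374451 0.23149213194847107 0.02134479582309723 [0.53304434 0.21200328 0.14300106] [0.5749317 0.251773  0.1514523]
 deck ((0.5498711466789246, 0.2320331335067749), (0.12461903691291809, 0.11167173832654953), 88.96343994140625) 0.09161414116121835
138 0.292 [-1, 0, 0, 0, -1, 0, -1, 0, 0, 0, 0, 0, 0, 0, 0, 0]
140 0.289 [0, 0, 0, 2, 0, 1, 2, 1, 0, 0, -1, 0, 0, 0, 0, 0]
142 0.286 [0, 1, 1, 0, 0, 0, 1, 0, 1, 0, 1, 0, 0, 0, 0, -1]
144 0.284 [0, 0, 2, 1, 2, 2, 2, 1, 1, 2, 1, 1, 0, 0, 0, 0]
146 0.282 [0, 1, 0, 0, 8, 8, 7, 1, 1, 3, 0, 1, 0, 0, 0, 0]
148 0.279 [0, 0, 0, 1, 12, 12, 11, 11, 8, 2, 1, 0, 2, 2, 0, 0]
150 0.277 [0, 1, 0, 0, 9, 10, 11, 11, 9, 2, 1, 1, 2, 0, 0, 0]
152 0.274 [0, 0, 1, 0, 11, 10, 10, 11, 6, 2, 1, 1, 1, 1, 0, 0]
154 0.271 [-1, 1, 0, 0, 9, 10, 9, 10, 7, 2, 1, 1, 0, 1, 0, 0]
156 0.269 [0, 1, 3, 2, 8, 7, 9, 9, 7, 3, 0, 2, 0, 2, 0, 0]
158 0.266 [0, 1, 2, 0, 8, 7, 8, 8, 8, 3, 1, 1, 0, 1, 0, 0]
160 0.263 [0, 0, 2, 0, 7, 6, 4, 7, 5, 3, 0, 2, 1, 0, 0, 0]
162 0.26 [1, 0, 1, 2, 7, 6, 6, 8, 6, 2, 1, 1, 1, 1, 0, 0]
164 0.257 [0, 1, 1, 4, 6, 5, 6, 6, 6, 3, 2, 
[... 342 characters left out ...]
 0, 2, 1, 1, 0, 0, 1, 0, 0, 0]
178 0.237 [2, 1, 0, 2, 2, 1, 0, 1, 0, 0, 1, 1, 1, 0, 0, 0]
180 0.235 [1, 1, 0, 1, 1, 1, 3, 0, 1, 1, 1, 1, 1, 0, 0, 0]
top0 rim n 91 0.5541214346885681 0.2295706868171692 0.02069774642586708 [0.5346633  0.20917158 0.1434924 ] [0.5713735  0.24980766 0.15578346]
 deck ((0.5490286946296692, 0.2294512391090393), (0.12751762568950653, 0.11035528033971786), 88.08818054199219) 0.09243704469194597
side0 rim n 50 0.5526187419891357 0.22783879935741425 0.024136748164892197 [0.53230673 0.2042068  0.14337778] [0.5728943  0.25185603 0.15182754]
 deck ((0.5498892068862915, 0.22735580801963806), (0.13645370304584503, 0.10985203832387924), 89.83723449707031) 0.09106595062820276
```

View pics/w1z.png

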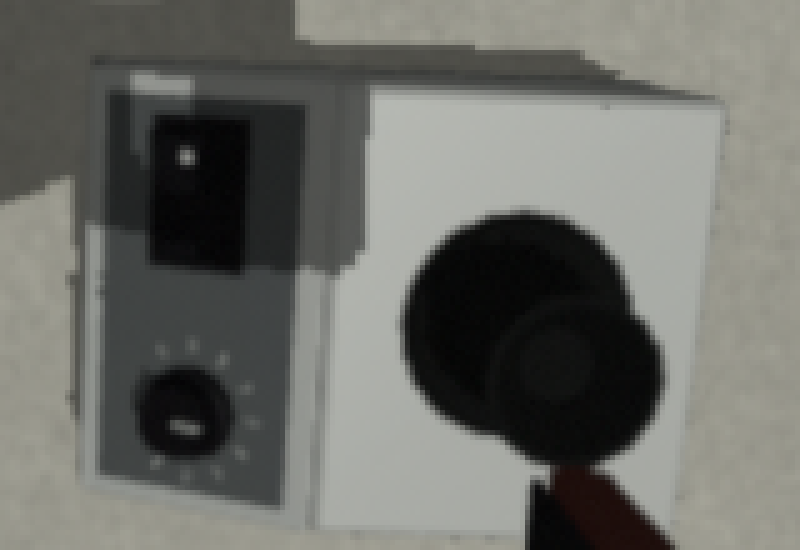

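```bash
python3 - <<'E'
from h import *
from scipy.spatial.transform import Rotation as R
a=np.radians(25); n=np.array([-np.sin(a),0,np.cos(a)]); s=np.array([np.cos(a),0,np.sin(a)]); y=np.array([0,1.,0])
up=n*np.cos(.2)+y*np.sin(.2); tz=-up; tx=s; ty=np.cross(tz,tx)
q=R.from_matrix(np.c_[tx,ty,tz]).as_quat()
p0=np.array([.467,.276,.0745])   # on panel
t=current_clock()
move_gripper(0.0); print(current_finger_gap(),current_clock()-t)
move_ptp(p0+n*.006+up*.035,q); print(current_clock()-t)
f0=np.array(current_force()); print(f0)
hit=servo_line(p0+n*.0005,q,rate=.02,contact_N=9)
print(hit,np.array(current_position())-p0,"h",n@(np.array(current_position())-p0),np.array(current_force())-f0,current_clock()-t)
c=capture("wrist"); cv2.imwrite("pics/w2.png",c["image"])
servo_line(p0+n*.006+up*.05,q,rate=.1); print(current_clock()-t)
c=capture("wrist"); cv2.imwrite("pics/w3.png",c["image"])
np.savez("w3.npz",**c)
c=capture("top");cv2.imwrite("pics/t3.png",c["image"])
print(current_clock())
E
```

```text
0.0008149136063907523 1.3417
2.2333000000000003
[-0.27526778  0.06721106 -0.51091815]
True [-0.00203763  0.00173753  0.00555796] h 0.005898359190070393 [-4.07868426  1.6696933   7.0124928 ] 3.7917
4.4917
7.5667
```

View pics/w2.png

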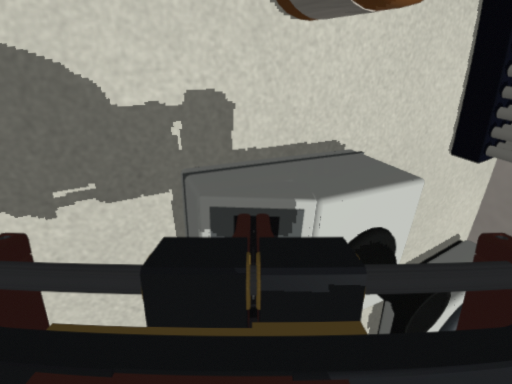

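View pics/w3.png

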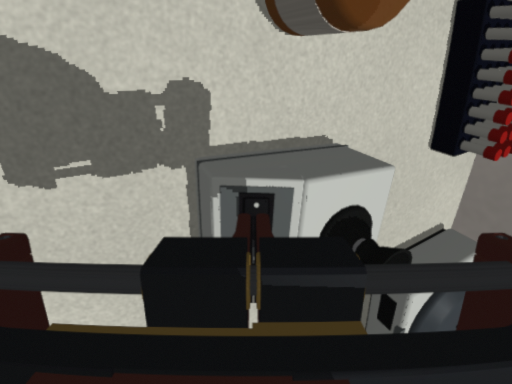

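```bash
python3 - <<'E'
from h import *
c=dict(np.load("w3.npz")); P=cloud(c); X,Y,Z=P[...,0],P[...,1],P[...,2]
a=np.radians(25)
h=(Z-.06)*np.cos(a)-(X-.437)*np.sin(a)
for v in range(186,216,2): print(v,np.round(Y[v,256],3),[round(1000*h[v,u],1) for u in range(228,290,4)])
cv2.imwrite("pics/w3z.png",cv2.resize(c["image"][150:240,190:330],None,fx=5,fy=5,interpolation=3))
t=cv2.imread("pics/t3.png")[190:250,140:220]; cv2.imwrite("pics/t3z.png",cv2.resize(t,None,fx=8,fy=8,interpolation=3))
E
```

```text
186 0.291 [np.float64(0.5), np.float64(0.8), np.float64(0.8), np.float64(1.2), np.float64(0.4), np.float64(-0.0), np.float64(0.4), np.float64(0.5), np.float64(1.1), np.float64(0.6), np.float64(0.8), np.float64(-0.1), np.float64(-0.4), np.float64(-1.0), np.float64(-0.1), np.float64(-1.4)]
188 0.289 [np.float64(0.6), np.float64(0.1), np.float64(0.0), np.float64(0.4), np.float64(-0.1), np.float64(0.1), np.float64(-0.1), np.float64(0.2), np.float64(-0.2), np.float64(1.1), np.float64(0.5), np.float64(1.4), np.float64(-0.3), np.float64(-0.2), np.float64(0.1), np.float64(0.7)]
190 0.287 [np.float64(0.5), np.float64(-0.1), np.float64(0.4), np.float64(0.4), np.float64(0.3), np.float64(1.0), np.float64(0.8), np.float64(-0.2), np.float64(-0.0), np.float64(-0.0), np.float64(-0.6), np.float64(0.5), np.float64(0.2), np.float64(0.7), np.float64(0.1), np.float64(0.6)]
192 0.286 [np.float64(1.4), np.float64(0.2), np.float64(0.9), np.float64(1.4), np.float64(1.5), np.float64(1.4), np.float64(0.4), np.float64(0.9), np.float64(1.0), np.float64(0.6), np.float64(1.0), np.float64(1.1), np.float64(0.7), np.
[... 2479 characters left out ...]
at64(5.7), np.float64(6.4), np.float64(1.3), np.float64(3.2), np.float64(0.4), np.float64(0.2), np.float64(1.3), np.float64(0.6)]
212 0.27 [np.float64(0.0), np.float64(0.6), np.float64(1.3), np.float64(2.8), np.float64(6.9), np.float64(6.9), np.float64(6.0), np.float64(5.4), np.float64(6.7), np.float64(5.6), np.float64(1.4), np.float64(3.3), np.float64(1.7), np.float64(1.5), np.float64(0.5), np.float64(0.6)]
214 0.297 [np.float64(1.1), np.float64(1.9), np.float64(0.7), np.float64(54.6), np.float64(55.1), np.float64(55.2), np.float64(6.4), np.float64(54.5), np.float64(54.9), np.float64(54.8), np.float64(0.9), np.float64(2.6), np.float64(1.5), np.float64(0.4), np.float64(0.7), np.float64(1.1)]
```

View pics/w3z.png

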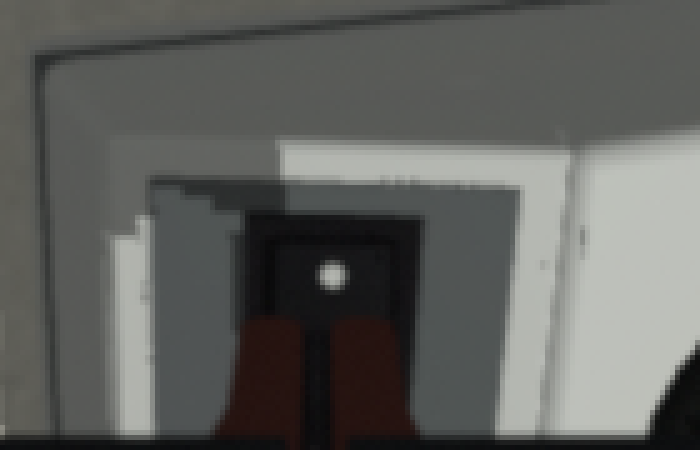

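```bash
python3 - <<'E'
from h import *
t=current_clock()
a=np.radians(25); n=np.array([-np.sin(a),0,np.cos(a)]);y=np.array([0,1.,0]); up=n*np.cos(.2)+y*np.sin(.2)
p0=np.array([.467,.277,.0745]); 
servo_line(p0+n*.006+up*.006,rate=.1)
f0=np.array(current_force())
hit=servo_line(p0+n*.000,rate=.02,contact_N=18)
p=np.array(current_position());print(hit,"h",n@(p-p0),p-p0,np.array(current_force())-f0,current_clock()-t)
servo_line(p+up*.05,rate=.15)
move_ptp([0.46,0.24,0.26],[1,0,0,0])
c=capture("wrist"); cv2.imwrite("pics/w4.png",c["image"]); np.savez("w4.npz",**c)
print(current_clock())
P=cloud(c); X,Y,Z=P[...,0],P[...,1],P[...,2]
h=(Z-.06)*np.cos(a)-(X-.437)*np.sin(a)
m=(c["range_z"]>0)&(abs(X-.467)<.006)&(Z<.12)
for y0 in np.arange(.244,.290,.003):
    k=m&(abs(Y-y0)<.0015); print(round(y0,3),k.sum(),round(1000*float(np.median(h[k])),1))
E
```

```text
True h 0.005704288286170858 [-0.00197773  0.00095593  0.00537175] [-6.82184255  2.33896877 13.43204119] 1.0249999999999995
10.025
0.244 21 2.7
0.247 11 3.3
0.25 23 11.5
0.253 26 11.3
0.256 30 10.2
0.259 25 9.1
0.262 24 8.1
0.265 29 7.3
0.268 22 7.1
0.271 29 6.4
0.274 23 6.2
0.277 27 5.9
0.28 28 5.7
0.283 22 3.3
0.286 30 1.5
0.289 27 0.5
```

View pics/w4.png

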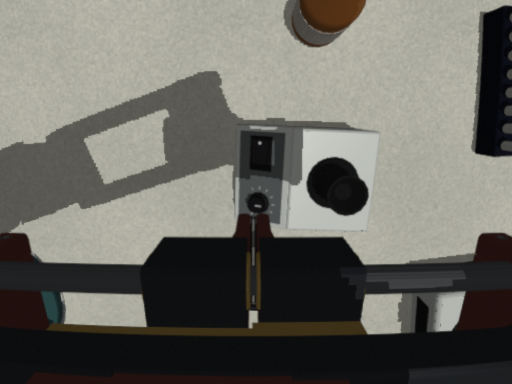

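```bash
python3 - <<'E'
from h import *
t=current_clock()
move_gripper(.052)
move_ptp([0.49,-0.236,0.20],[1,0,0,0])
print(current_clock())
c=capture("wrist"); cv2.imwrite("pics/w5.png",c["image"]); np.savez("w5.npz",**c)
cc={"w5":c}
for f in ["top0","side0"]: cc[f]=dict(np.load(f+".npz"))
for f,c in cc.items():
    P=cloud(c); m=(c["range_z"]>0)
    X,Y,Z=P[...,0],P[...,1],P[...,2]
    k=m&(Z>.118)&(Z<.145)&(abs(X-.49)<.03)&(abs(Y+.236)<.03)
    p=P[k]; print(f,len(p),p.min(0),p.max(0)); 
    k=m&(Z>.130)&(Z<.145)&(abs(X-.49)<.03)&(abs(Y+.236)<.03); p=P[k].astype(np.float32)
    print(len(p),np.median(p,0),cv2.minEnclosingCircle(np.ascontiguousarray(p[:,:2])))
E
```

```text
12.7
w5 561 [ 0.48012909 -0.23805494  0.12172478] [ 0.50211917 -0.21657054  0.13636253]
509 [ 0.4910313  -0.22688296  0.13445915] ((0.4910484254360199, -0.22758743166923523), 0.01109695341438055)
top0 51 [ 0.48297917 -0.23995685  0.12823882] [ 0.50272667 -0.21758687  0.14148931]
49 [ 0.49148247 -0.22780152  0.13537382] ((0.4919261038303375, -0.22912262380123138), 0.010936250910162926)
side0 65 [ 0.48185347 -0.24337247  0.11837941] [ 0.49986853 -0.21767452  0.13806062]
43 [ 0.49200878 -0.23279466  0.13386633] ((0.4883394241333008, -0.2305234968662262), 0.013024822808802128)
```

View pics/w5.png

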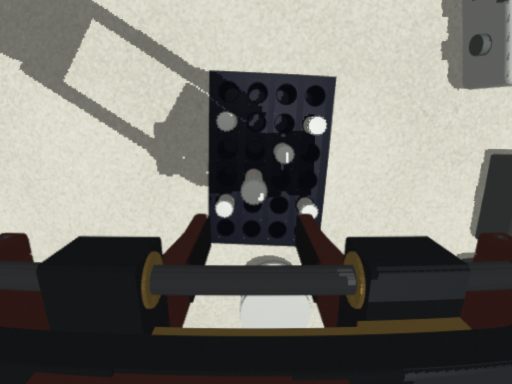

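```bash
python3 - <<'E'
from h import *
q=[1,0,0,0]
servo_line([.491,-.2285,.107],q,rate=.12)
move_gripper(0.0); print("gap",current_finger_gap(),current_force(),current_clock())
servo_line([.491,-.2285,.275],q,rate=.13)
print("gap",current_finger_gap(),current_force(),current_clock())
for n in ["side","wrist"]:
    c=capture(n); cv2.imwrite(f"pics/{n}6.png",c["image"]); np.savez(f"{n}6.npz",**c)
print(current_clock())
im=cv2.imread("pics/side6.png"); cv2.imwrite("pics/side6z.png",cv2.resize(im[100:340,130:370],None,fx=2.5,fy=2.5,interpolation=3))
E
```

```text
gap 0.01876773723051001 [ 0.06228685 -0.7714984   0.97327528] 14.3
gap 0.0190493898148556 [ 0.11444195  0.4857031  -0.41336888] 15.7417
15.8417
```

View pics/side6z.png

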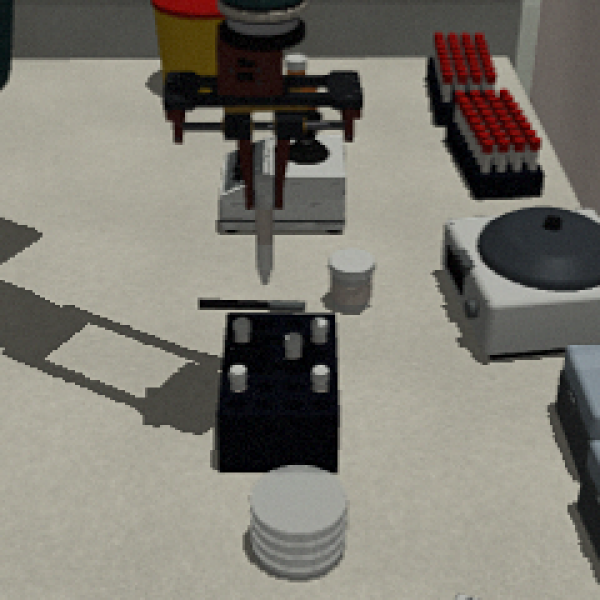

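View pics/wrist6.png

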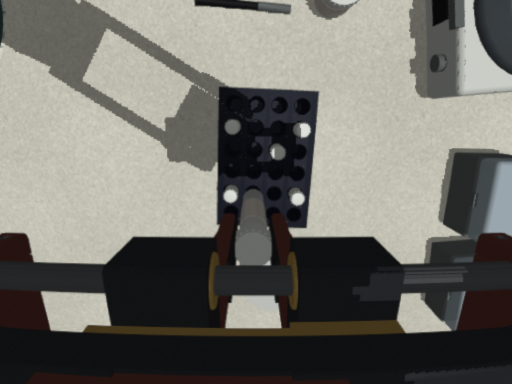

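```bash
python3 - <<'E'
from h import *
c=dict(np.load("side6.npz")); P=cloud(c)
print(current_position(), project(c,[[.491,-.2285,.275],[.491,-.2285,.294],[.491,-.2285,.303],[.491,-.2285,.183]]))
# rows through tube: full-res col = 130+263/2.5=235
for v in range(150,218,3):
    print(v,[tuple(np.round(P[v,u],3)) if c["range_z"][v,u]>0 else None for u in (229,235,240)])
E
```

```text
[ 0.49055844 -0.22823038  0.27413839] [[235.06030248 180.70708301]
 [234.9885584  173.73438698]
 [234.95391111 170.38771096]
 [235.38284938 212.8052003 ]]
150 [(np.float64(0.478), np.float64(-0.263), np.float64(0.373)), (np.float64(0.491), np.float64(-0.258), np.float64(0.37)), (np.float64(0.502), np.float64(-0.263), np.float64(0.372))]
153 [(np.float64(0.478), np.float64(-0.261), np.float64(0.365)), (np.float64(0.497), np.float64(0.484), np.float64(0.0)), (np.float64(0.502), np.float64(-0.259), np.float64(0.363))]
156 [(np.float64(0.478), np.float64(-0.236), np.float64(0.345)), (np.float64(0.495), np.float64(0.28), np.float64(0.088)), (np.float64(0.503), np.float64(-0.239), np.float64(0.346))]
159 [(np.float64(0.478), np.float64(-0.241), np.float64(0.34)), (np.float64(0.495), np.float64(0.261), np.float64(0.086)), (np.float64(0.503), np.float64(-0.24), np.float64(0.339))]
162 [(np.float64(0.477), np.float64(-0.24), np.float64(0.331)), (np.float64(0.495), np.float64(0.231), np.float64(0.09)), (np.float64(0.503), np.float64(-0.239), np.float64(0.331))]
165 [(np.float64(0.477), np.floa
[... 2550 characters left out ...]
 np.float64(0.084), np.float64(0.0)), (np.float64(0.49), np.float64(-0.237), np.float64(0.206)), (np.float64(0.508), np.float64(0.081), np.float64(0.001))]
210 [(np.float64(0.473), np.float64(0.066), np.float64(0.0)), (np.float64(0.49), np.float64(-0.233), np.float64(0.195)), (np.float64(0.508), np.float64(0.064), np.float64(0.001))]
213 [(np.float64(0.472), np.float64(0.055), np.float64(-0.004)), (np.float64(0.49), np.float64(-0.234), np.float64(0.186)), (np.float64(0.508), np.float64(0.049), np.float64(-0.001))]
216 [(np.float64(0.473), np.float64(0.032), np.float64(-0.0)), (np.float64(0.491), np.float64(0.025), np.float64(0.004)), (np.float64(0.507), np.float64(0.029), np.float64(0.001))]
```

```bash
python3 - <<'E'
from h import *
q=[1,0,0,0]
move_ptp([.5535,.2295,.278],q)
print(current_clock(),current_position(),current_force(),current_finger_gap())
for n in ["side","wrist","top"]:
    c=capture(n); cv2.imwrite(f"pics/{n}7.png",c["image"]); np.savez(f"{n}7.npz",**c)
    P=cloud(c); m=c["range_z"]>0; X,Y,Z=P[...,0],P[...,1],P[...,2]
    k=m&(Z>.145)&(Z<.156)&(abs(X-.555)<.035)&(abs(Y-.228)<.035); p=P[k].astype(np.float32)
    if len(p): print(n,"rim",len(p),cv2.minEnclosingCircle(np.ascontiguousarray(p[:,:2])),p.min(0),p.max(0))
    for z in np.arange(.16,.26,.01):
        k=m&(abs(Z-z)<.005)&(abs(X-.555)<.0125)&(abs(Y-.228)<.02); p=P[k]
        if len(p)>3: print(n,round(z,3),len(p),p[:,:2].min(0),p[:,:2].max(0),np.median(p[:,:2],0))
im=cv2.imread("pics/side7.png"); cv2.imwrite("pics/side7z.png",cv2.resize(im[80:200,190:310],None,fx=5,fy=5,interpolation=3))
E
```

```text
17.5333 [0.55381412 0.22847088 0.27798846] [-0.2372651  -0.25347977  0.016242  ] 0.01840739901012228
side rim 32 ((0.5542314052581787, 0.23095110058784485), 0.022007565945386887) [0.5323806  0.20914628 0.14539087] [0.57302713 0.251491   0.15256946]
side 0.19 5 [0.54885138 0.22101648] [0.55543437 0.22988262] [0.55213722 0.2267632 ]
side 0.2 9 [0.54854231 0.21656636] [0.55859273 0.22521497] [0.55490769 0.22194467]
side 0.21 17 [0.54516344 0.21401014] [0.56171147 0.2332251 ] [0.55167765 0.22223241]
side 0.22 15 [0.54524804 0.21583933] [0.5617217  0.23157029] [0.55457901 0.22317674]
side 0.23 15 [0.54796635 0.21570121] [0.56158709 0.22790744] [0.55461152 0.22015167]
side 0.24 17 [0.54488689 0.21738481] [0.56129905 0.2305629 ] [0.55147487 0.22266057]
side 0.25 18 [0.54506559 0.21447854] [0.56126163 0.23232612] [0.5527366 0.2208144]
wrist rim 439 ((0.553138017654419, 0.23166760802268982), 0.02095445618033409) [0.53253603 0.2134535  0.14500308] [0.5735656  0.25222352 0.15142295]
wrist 0.21 43 [0.54614021 0.23192639] [0.56205897 0.23781539] [0.55457313 0.23631008]
wrist 0.22 65 [0.54568523 0.23074024] [0.56185689 0.23787454] [0.55378002 0.23650879]
wrist 0.23 59 [0.54600111 0.23154292] [0.56157831 0.23764886] [0.55306508 0.23657618]
wrist 0.24 78 [0.54574184 0.23063133] [0.56266722 0.23811751] [0.55456069 0.23705283]
wrist 0.25 96 [0.54593804 0.23176436] [0.56243527 0.23815474] [0.55455644 0.23675401]
top rim 47 ((0.554446816444397, 0.22815141081809998), 0.020089680328965187) [0.5347018  0.2089958  0.14510861] [0.5713012  0.23893124 0.1550823 ]
```

View pics/side7z.png

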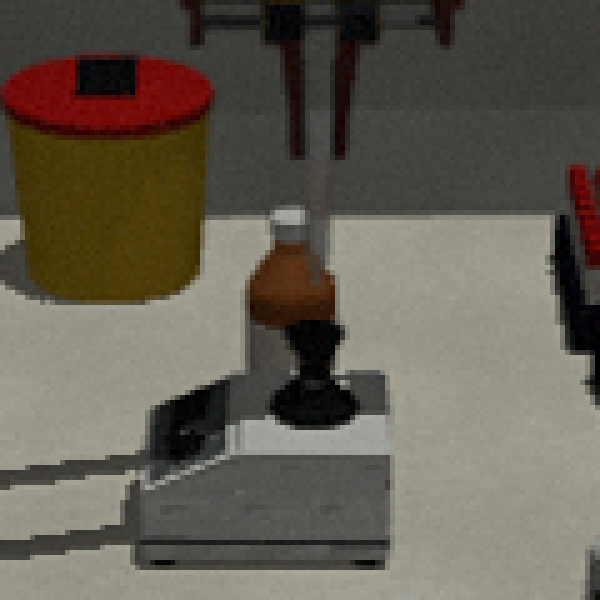

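View pics/wrist7.png

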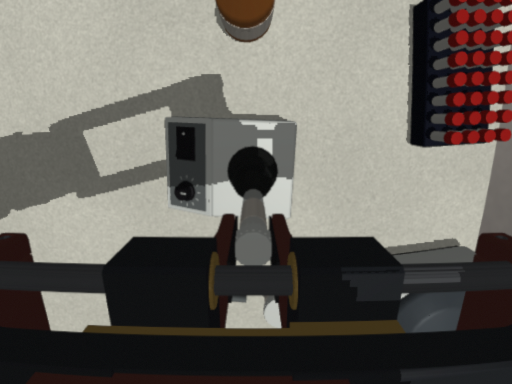

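```bash
python3 - <<'E'
from h import *
q=[1,0,0,0]
servo_line([.5532,.2308,.235],q,rate=.06); sleep(.3)
F=[]
for _ in range(10): F.append(current_force()); sleep(.02)
f0=np.mean(F,0); print("f0",f0,np.std(F,0),current_position(),current_clock())
hit=servo_line([.5532,.2308,.218],q,rate=.012,contact_N=2.2)
print(hit,current_position(),np.array(current_force())-f0,current_finger_gap(),current_clock())
sleep(.3)
F=[]
for _ in range(10): F.append(current_force()); sleep(.02)
print(np.mean(F,0)-f0,current_position(),current_clock())
np.save("f0.npy",f0)
c=capture("side"); cv2.imwrite("pics/s8.png",cv2.resize(c["image"][80:200,190:310],None,fx=5,fy=5,interpolation=3))
c=capture("wrist"); cv2.imwrite("pics/w8.png",c["image"])
E
```

```text
f0 [-0.05663315  0.00483248 -0.50697307] [0.50759078 0.4366512  0.5702718 ] [0.55325768 0.23081981 0.2351069 ] 19.0167
True [0.55315091 0.23075173 0.2234836 ] [ 0.16162244 -0.62455737  3.89547237] 0.018628702669142103 19.9417
[0.82881223 0.07308066 3.22056597] [0.5528551  0.23069306 0.22326507] 20.4083
```

View pics/s8.png

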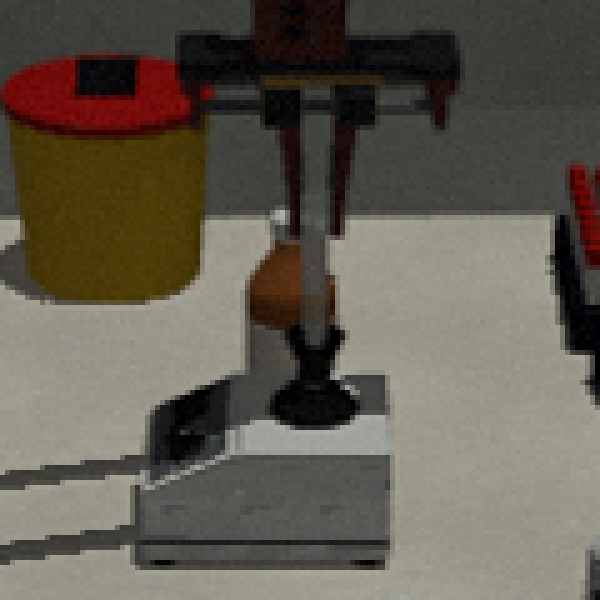

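View pics/w8.png

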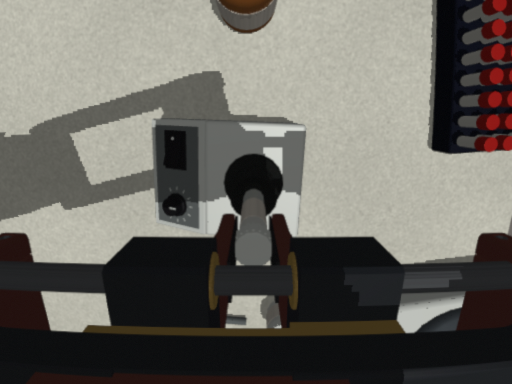

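```bash
python3 - <<'E'
from h import *
q=[1,0,0,0]; f0=np.load("f0.npy")
def F(n=30):
    a=[]
    for _ in range(n): a.append(current_force()); sleep(.02)
    return np.mean(a,0)-f0, np.std(a,0)/n**.5
for z in [.2222,.2211]:
    servo_line([.5532,.2308,z],q,rate=.01); sleep(.2)
    f,s=F(); print(z,current_position(),np.round(f,2),np.round(s,2),current_finger_gap(),current_clock())
E
```

```text
0.2222 [0.55315508 0.23079802 0.22217915] [-0.05  0.05  3.9 ] [0.07 0.09 0.09] 0.018669110836283757 21.4667
0.2211 [0.55323434 0.23080971 0.22112349] [ 0.16 -0.09  4.49] [0.09 0.08 0.08] 0.01896824494872192 22.425
```

```bash
python3 - <<'E'
from h import *
q=[1,0,0,0]; f0=np.load("f0.npy")
servo_line([.5532,.2308,.2206],q,rate=.01); sleep(.4)
a=[]
for _ in range(50): a.append(current_force()); sleep(.02)
print(np.mean(a,0)-f0,current_position(),current_finger_gap(),current_clock())
for n in ["side","wrist","top"]:
    c=capture(n); cv2.imwrite(f"pics/{n}9.png",c["image"])
    P=cloud(c); m=c["range_z"]>0; X,Y,Z=P[...,0],P[...,1],P[...,2]
    for z in np.arange(.15,.25,.01):
        k=m&(abs(Z-z)<.005)&(abs(X-.553)<.0125)&(abs(Y-.230)<.02); p=P[k]
        if len(p)>3 and n!="top": print(n,round(z,3),len(p),np.round(p[:,:2].min(0),4),np.round(p[:,:2].max(0),4),np.round(np.median(p[:,:2],0),4))
    if n=="wrist":
        k=m&(Z>.139)&(Z<.150)&(np.hypot(X-.553,Y-.230)>.0165)&(np.hypot(X-.553,Y-.230)<.03)
        print("rim",P[k].min(0),P[k].max(0),np.percentile(Z[k],90))
a=np.hstack([cv2.resize(cv2.imread("pics/wrist9.png")[100:260,140:340],None,fx=2,fy=2,interpolation=3),cv2.resize(cv2.imread("pics/side9.png")[80:200,190:290],(300,320),interpolation=3)])
cv2.imwrite("pics/fin.png",a); cv2.imwrite("pics/topfin.png",cv2.resize(cv2.imread("pics/top9.png")[150:290,90:440],None,fx=2.2,fy=2.2))
E
```

```text
[ 0.24319077 -0.04791489  4.79936025] [0.55318909 0.2307964  0.22058297] 0.018948434846295492 23.9083
side 0.15 11 [0.5457 0.2192] [0.5591 0.2269] [0.5523 0.2235]
side 0.16 14 [0.5456 0.216 ] [0.5593 0.2309] [0.5521 0.2259]
side 0.17 14 [0.5454 0.2169] [0.5591 0.2355] [0.552  0.2237]
side 0.18 15 [0.5455 0.2187] [0.559  0.2298] [0.552 0.222]
side 0.19 13 [0.5453 0.2203] [0.5586 0.231 ] [0.5519 0.2231]
side 0.2 13 [0.5454 0.2159] [0.5586 0.2279] [0.5518 0.2228]
side 0.21 13 [0.545  0.2169] [0.5584 0.2271] [0.5517 0.2237]
side 0.22 19 [0.542  0.2187] [0.5646 0.2301] [0.5516 0.224 ]
side 0.23 20 [0.5416 0.2155] [0.5645 0.2337] [0.5531 0.2231]
side 0.24 24 [0.5414 0.2163] [0.5645 0.2309] [0.5515 0.2232]
wrist 0.15 64 [0.5408 0.2147] [0.5653 0.2499] [0.5543 0.24  ]
wrist 0.16 62 [0.5451 0.2338] [0.5613 0.2403] [0.5531 0.2391]
wrist 0.17 65 [0.5452 0.2338] [0.561  0.2402] [0.5531 0.2392]
wrist 0.18 72 [0.5451 0.2342] [0.5614 0.2407] [0.5535 0.2394]
wrist 0.19 90 [0.5453 0.2339] [0.5618 0.2407] [0.5532 0.2392]
wrist 0.2 105 [0.5449 0.2331] [0.562  0.2406] [0.5532 0.2393]
wrist 0.21 124 [0.5449 0.2331] [0.5618 0.2406] [0.5532 0.2394]
wrist 0.22 207 [0.5407 0.2322] [0.5651 0.2425] [0.5533 0.239 ]
wrist 0.23 151 [0.5405 0.236 ] [0.5655 0.2427] [0.5521 0.2402]
wrist 0.24 350 [0.5405 0.2212] [0.5655 0.2428] [0.5533 0.2409]
rim [0.5322341  0.21419289 0.13910806] [0.57386711 0.25228215 0.14691561] 0.1457319805142947
```

View pics/fin.png

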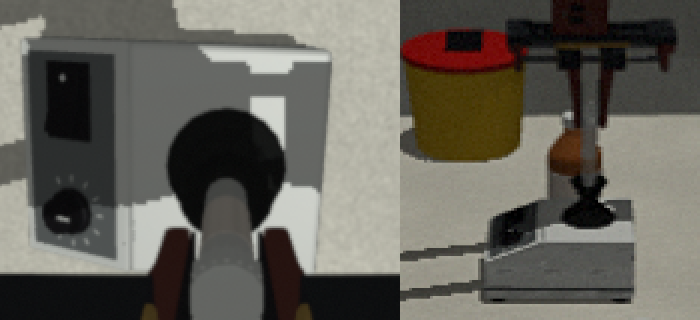

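View pics/topfin.png

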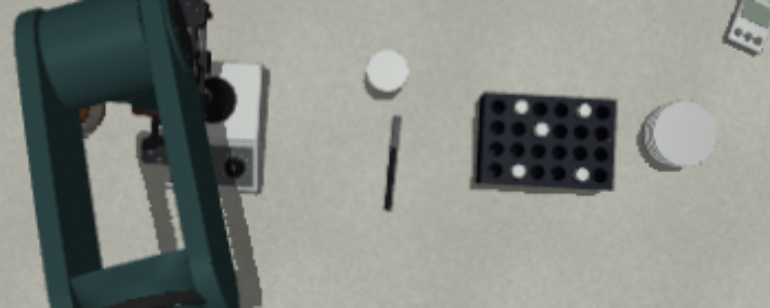

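```bash
python3 -c "
from bench import *
close_job(); print(current_clock())"
```

```text
the job is handed in; nothing more can be done
the job is handed in; nothing more can be done
```

The task is done and handed in at about 24 s of the 42 s allowed. The mixer is in touch mode, and the gripper is still holding the tall tube upright in the rubber cup, pressing it steadily.

- **Switch:** I pressed the dotted (+y) end twice with closed fingers, the second time at about 15 N. Depth readings afterwards showed that end down from about 11 mm to 5.7 mm above the panel, and the other end raised to about 11 mm.
- **Tube:** I gripped it by the cap and lifted it straight out. It stood vertical within the measurement noise. Its axis was within 0.5 mm of the cup centre as seen by the wrist camera. The camera calibration is only good to about 2 mm.
- **Pressing:** The average force was 4.8 N. The force rose by about 0.6 N per mm, with no sign of the tube slipping. The cup rim sat at about 146 mm instead of 150 mm, so the cup is about 4 mm down, half its travel.
- **Bystanders:** The last top view showed all five short tubes, the jar, the marker and the dish stack where they were at the start. The arm mostly hid the bottle in that view, but the side and wrist views show it still standing.
- **One disagreement:** The finger gap read about 19 mm on the 22 mm cap. The images showed a sound grip at the intended height, and the gap stayed between 18.4 and 19.0 mm throughout.

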